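Set the barrel tumbler to speed five and start it

TASK

The tumbler is to run at speed 5: with the fingertips, push the selector lever on the control desk round through its clicks until it rests at the fifth of its six dots, then press the start button all the way in and let it come back out. Push the lever gently without gripping it, do not press start at any other speed, and leave the stop button, the desk and the things lying round it as they are.

Things in the scene. Friction and masses are not known exactly. Their poses are not given: they have to be found in the camera images.
- console: Control desk: a loose grey steel box, about 5 kg, on rubber feet; 190 mm deep (x), 270 wide (y), its flat panel rising from 60 mm high at the front edge (x = -95) to 100 mm at the back (11.9 degrees). Origin: centre of the underside, on the bench. Seen from its front: selector on the left; on the right, front to back 47 mm apart, stop button, pilot lamp (10 mm high), start button.
- selector_axis (a point): Where the selector's axis meets the panel surface; does not turn. z: out of the panel, along the axis; x: up the slope, to the back of the desk; y: to its left. 63 mm from it lie six black dots, 4 mm (speed 1) growing to 10 mm (speed 6), every 30 degrees: speed 1 is turned 75 degrees from x towards y (left), speed 6 is 75 degrees to the right. Clockwise from above raises the speed.
- selector_tip (a point): Point on the lever, 50 mm from the axis, 18 mm above the panel (the lever's mid-height); turns with it: x outward along the lever, z out of the panel. The lever is one black arm on a round hub (38 mm across), reaching 55 mm from the axis, 12 mm wide, its underside 9 and its top 27 mm above the panel, a white line along its top. It points at the dot of the set speed.
- selector (a joint): Selector angle, rad: speed 1 at 0, then 0.5236 (30 degrees) per speed: speed 5 at 2.0944, speed 6 at 2.618; grows clockwise from above; stops 0.06 beyond each end. Starts at speed 1, 2 or 3. A spring detent holds each speed: leaving it takes 0.2 N m (4 N at 45 mm from the axis), falling to nothing half-way to the next, where the lever snaps forward by itself.
- start_top (a point): Centre of the top face of the start button, a plain black flat cap 27 mm across in a steel ring 34 mm across and 6 mm high; its top stands 13 mm above the panel when out. Its z points out of the panel, square to it; it is pressed along -z.
- start (a joint): Travel of the start button in m: 0 out, 0.005 fully in. A spring returns it; 1.5 N starts it moving, 4.5 N puts it fully in.
- stop_top (a point): Centre of the top of the stop button, a black mushroom head 40 mm across whose top stands 29 mm above the panel; z points out of the panel. Not to be pressed.
- stop (a joint): Travel of the stop button in m: 0 out, 0.005 fully in; about 2.4 N starts it moving.
- pliers: Combination pliers lying flat left of the desk, 182 mm long, 57 mm wide, 13 mm high; origin under the pivot, jaws to +x. Bystander.
- tin: Grease tin standing right of the desk, 68 mm across, 62 mm high; origin under its centre. Bystander.
- screwdriver: Screwdriver lying on the bench in front of the desk, 190 mm long, along its own x (handle to -x), under 35 mm high. Bystander.
- carton: Open cardboard tray of chain pins and rollers behind the desk, 100 x 160 x 55 mm, 0.8 kg; origin under its centre. Bystander.

How it is judged:
On the way, in this order (a step that is already met when the one before it is completed fails the run):
1. the selector rests in the detent of speed 5, start not pressed (value of joint selector between 1.97 and 2.22 rad and value of joint start below 0.001 m), for 0.3 s.
2. the start button is pressed all the way in, the selector at speed 5 (value of joint start above 0.0042 m and value of joint selector between 1.97 and 2.22 rad), for 0.05 s.
At the end, for the whole second after the job is handed in: The selector rests within 0.1 rad of speed 5, the start button has been pressed in (over 4.2 of 5 mm) after that and is out again, the stop button is out, and the desk stands within 15 mm of where it was (value of joint selector between 1.99 and 2.2 rad and velocity of joint selector between -0.1 and 0.1 rad/s and value of joint each of start, stop below 0.001 m and distance of console from where it was at the start of the episode below 0.015 m and linear speed of console below 0.01 m/s); the robot touches nothing.
It fails at once if start is pressed while the selector is not at speed 5 (value of joint start above 0.002 m and (value of joint selector below 1.9 rad or value of joint selector above 2.29 rad)).
It fails at once if the stop button is pressed (value of joint stop above 0.002 m).
It fails at once if the desk is shoved, tipped or lifted (distance of console from where it was at the start of the episode above 0.02 m or angle between console's own z axis and vertical above 0.06 rad).
It fails at once if a bystander is moved or lifted (distance of any of pliers, tin, screwdriver, carton from where it was at the start of the episode above 0.02 m).
It also fails if it takes over 48 s, if anything falls off the work surface, if the arm or the gripper's body presses on something with over 40 N, if the wrist force passes 120 N, or if a joint passes its speed limit or range.

ROBOT

A 7-joint arm with a two-finger parallel gripper is mounted at the origin on the work surface. World frame = base frame: x ahead of the robot, y to its left, z up, the work surface at z = 0. Lengths are in m, angles in rad, forces in N, time in s.
With the tool pointing down it reaches from about 0.425 to 0.875 m from the base axis. Payload 4.7 kg.
Tool frame: the origin (TCP) lies at the very end of the fingers, on their centre line; the grasp point (between the pads) lies 19 mm behind it; z points along the fingers, y is the direction in which the jaws open and shut (so a half turn about z gives the same grasp; the last joint's range is limited). The gripper opens to 87 mm and grips with 3 to 60 N. Pads are 19 mm wide; open, the fingers measure 117 mm over their backs; the gripper's body (75 mm by 190 mm) begins 51 mm behind the grasp point.
Start: joints at [-1.186, 0.321, -0.07, 1.45, 0.023, 1.371, -0.057], TCP at [0.236, 0.606, 0.223] pointing down, gripper open.
Joint ranges: [-2.86, 2.86], [-0.3, 2.09], [-1.38, 1.24], [0.06, 2.45], [-1.56, 4.7], [0.09, 2.05], [-2.69, 2.69]. Speed limits (rad/s): [2.57, 2.57, 3.14, 3.14, 3.14, 3.14, 3.14].

INTERFACE

Orientations are given as a unit quaternion [w, x, y, z].
In Python, from station import status, optics, job gives the robot as it stands. The module is installed in compiled form; this text tells all that it offers.
- The arm moves only by the tool carry_out, never from a script. Its argument "motion" is a list of rows, each an object with "xyz": the shift along the tool's x, y, z in mm, a list of three; "yaw": the turn about the tool's z in rad. In form: [{"xyz": [tx, ty, tz], "yaw": yaw}, ...]. A call has 1 to 8 rows; each row is the pose to reach, as a shift and turn from the pose commanded when the call began, along the tool's axes at that moment; what a row does not reach only later rows make up. A row lasts 1/8 s, in which the tool goes at most 62.5 mm and 10.7 degrees, less where a joint would pass 70% of its speed; a pose out of reach is approached as far as the arm can. A call with a gripper value outside its range is refused whole. "jaw" is the closure, from 0 (fully open) to 1 (shut), set as the call begins (left out, the last holds). The fingers move at their own pace and stop on an object; "force" is the grip in N (left out, the last holds). Time passes only in rows, so rows that repeat a pose let the fingers close. It gives the time, the measured TCP pose, the force and the opening at its end, in the units of the state.
- status.get_state(): the state, without advancing time (a new reading comes with each control period).
- optics.capture(name): name is "scene" or "top" or "wrist"; returns the picture (400x640x3 uint8, blue, green, red); there is no depth.
- optics.camera_model(name): a dict with "fx", "fy", "cx", "cy" (pixels), "dist" ([k1, k2, p1, p2, k3] as OpenCV has them; the pictures are not rectified), "world_from_camera" (4x4, takes a point from camera to world coordinates). Camera axes: x right, y down, z forward; pixel columns grow to the right and rows downward; lengths in m; the calibration is good to about 2 mm. A picture is of the moment at which its call begins: read the wrist's pose just before it. camera_model takes no time and is no camera call; for the wrist camera it gives the pose at the moment of the call.
- job.sign_off(): hands the job in, once; it reports no verdict.
The state is a dict: "clock": time; "joint_positions": joint angles; "joint_vel": joint speeds; "effort": joint torques, N m; "position": TCP position; "ee_rot": TCP orientation; "ft_force": force on the tool from outside, world axes, zero at the start; "torque": the same for the moment, N m; "gripper_width": finger opening in m.
Only numpy, scipy, OpenCV 4.12 (cv2) and the standard library are available. Lean on these libraries where they do the work, as an engineer would, in place of code of your own. Each camera call takes 0.05 s, during which the arm holds its last target.

## Working session

There is one attempt and no reset: what is moved stays moved. The work goes in short steps, Python scripts to look and compute and a tool call to move; the robot and the scene stay as the last step left them, time stands still between calls to the robot, and variables do not carry over. Pictures are saved under pics/ and viewed, and the job is handed in when it is done.

Besides the shell and the picture viewer there is one more tool, called after ">>>" as name(argument=value, ...) on one line, values as JSON. carry_out: Moves the arm, as the interface text tells. Its arguments: {"type":"object","properties":{"motion":{"type":"array"},"jaw":{"type":"number"},"force":{"type":"number"}},"required":["motion"]}

```bash
mkdir -p pics; python3 - <<'E'
from station import status, optics, job
import cv2
print(status.get_state())
for n in("scene","top"):
    cv2.imwrite(f"pics/{n}0.png",optics.capture(n)); print(n,optics.camera_model(n))
E
```

```text
{'clock': 0.0, 'joint_positions': array([-1.1859294 ,  0.32181453, -0.07009948,  1.45170375,  0.02260213,
        1.3708038 , -0.0568949 ]), 'joint_vel': array([-4.13282612e-04, -4.15529547e-04,  1.39645918e-03,  3.21632164e-04,
        1.05949566e-03, -9.54077652e-05, -2.30432434e-03]), 'effort': array([-7.60939620e-04, -4.91272616e+01, -4.04452616e-01, -3.12529743e+01,
       -6.39847596e-02,  4.35101381e-02,  1.48189333e-04]), 'position': array([0.23534726, 0.60528497, 0.22145271]), 'ee_rot': array([-1.30612705e-04,  1.84298424e-01,  9.82869853e-01, -9.62232075e-04]), 'ft_force': array([-0.85296051, -0.68306386, -0.74352515]), 'torque': array([-0.00773886,  0.01800319, -0.01117283]), 'gripper_width': 0.08741177004647424}
scene {'fx': 513.3175349176073, 'fy': 513.3175349176073, 'cx': 318.8165675615973, 'cy': 205.46195890831083, 'dist': array([-0.10310011,  0.        ,  0.        ,  0.        ,  0.        ]), 'world_from_camera': array([[ 6.64552509e-01,  4.22197444e-01, -6.16538143e-01,
         1.26827416e+00],
       [ 7.47240737e-01, -3.76708942e-01,  5.47468405e-01,
        -5.49312035e-01],
       [-1.11567005e-03, -8.24523918e-01, -5.65826001e-01,
         7.03781265e-01],
       [ 0.00000000e+00,  0.00000000e+00,  0.00000000e+00,
         1.00000000e+00]])}
top {'fx': 482.9496001770963, 'fy': 482.9496001770963, 'cx': 315.85968242493135, 'cy': 206.43066739954247, 'dist': array([-0.09874044,  0.        ,  0.        ,  0.        ,  0.        ]), 'world_from_camera': array([[ 0.02617148, -0.9756245 ,  0.21788046,  0.36767567],
       [-0.99965329, -0.02491211,  0.00852552,  0.02901809],
       [-0.00288985, -0.21802805, -0.97593822,  1.26934443],
       [ 0.        ,  0.        ,  0.        ,  1.        ]])}
```

View pics/scene0.png

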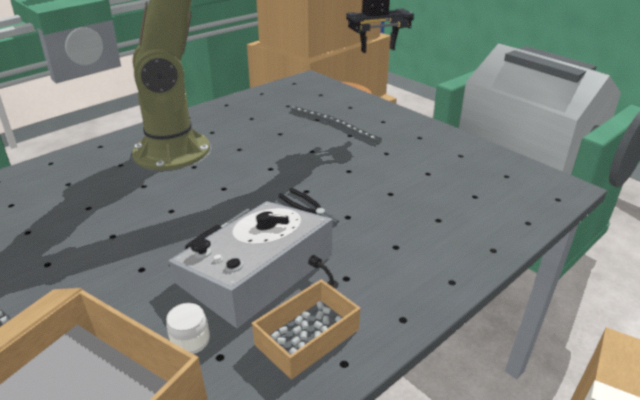

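View pics/top0.png

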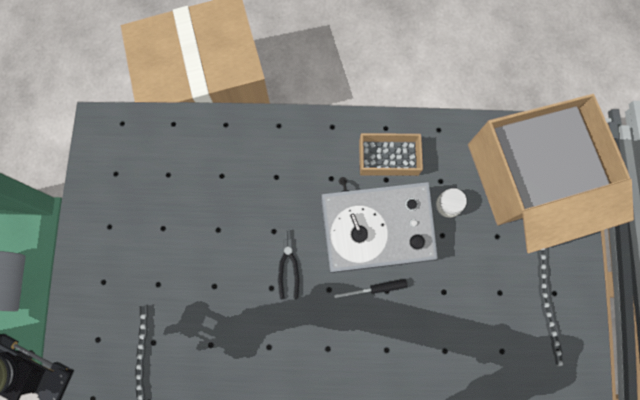

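```bash
python3 - <<'E'
import cv2
t=cv2.imread("pics/top0.png");s=cv2.imread("pics/scene0.png")
cv2.imwrite("pics/tc.png",cv2.resize(t[170:280,310:450],None,fx=5.7,fy=5.4,interpolation=cv2.INTER_CUBIC)[:600,:800])
cv2.imwrite("pics/tsel.png",cv2.resize(t[198:268,322:396],None,fx=8,fy=8,interpolation=cv2.INTER_CUBIC))
cv2.imwrite("pics/sc.png",cv2.resize(s[180:320,160:350],None,fx=4,fy=4,interpolation=cv2.INTER_CUBIC))
E
```

```text
(no output)
```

View pics/tc.png

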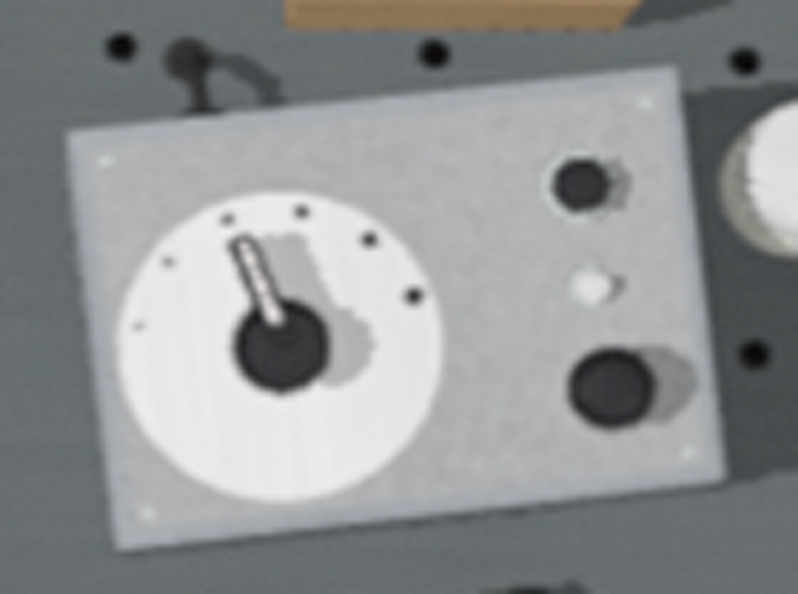

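View pics/tsel.png

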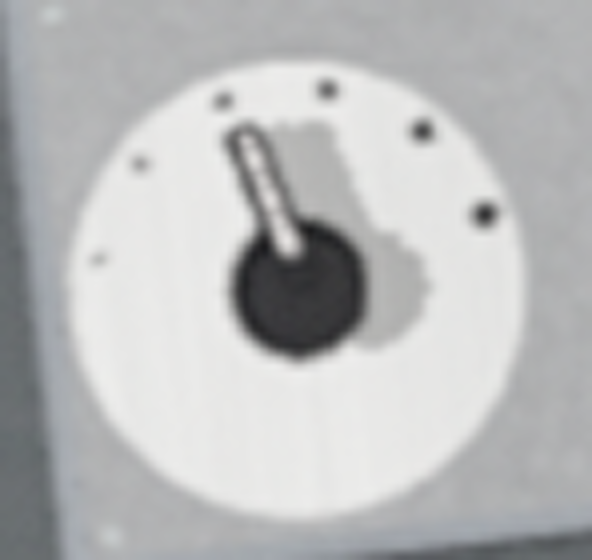

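View pics/sc.png

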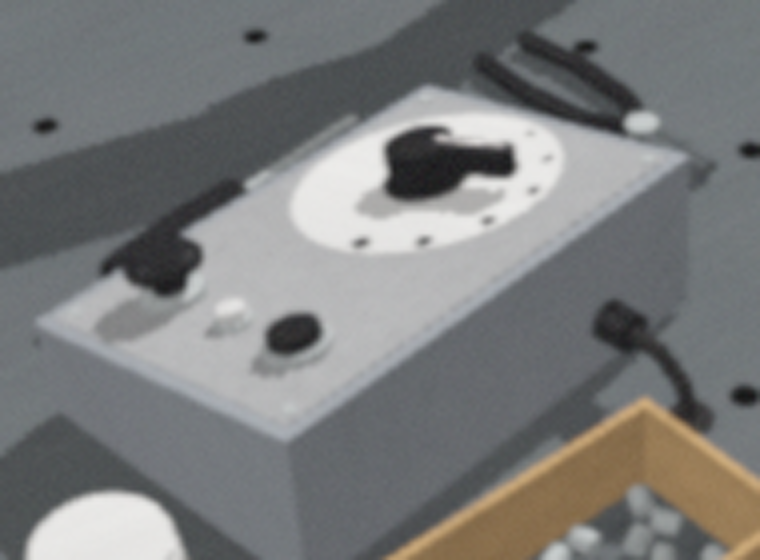

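```bash
cat > h.py <<'E'
import numpy as np, cv2
from scipy.optimize import least_squares
from station import status, optics, job
A=np.arctan2(40,190)
def proj(n,P,M=None):
    m=M or optics.camera_model(n); T=np.linalg.inv(m["world_from_camera"])
    K=np.array([[m["fx"],0,m["cx"]],[0,m["fy"],m["cy"]],[0,0,1.]])
    rv,_=cv2.Rodrigues(T[:3,:3])
    return cv2.projectPoints(np.atleast_2d(np.array(P,float)),rv,T[:3,3],K,np.array(m["dist"]))[0][:,0]
# panel frame: origin panel centre (x=0,z=.08)
ex=np.array([np.cos(A),0,np.sin(A)]);ez=np.array([-np.sin(A),0,np.cos(A)]);ey=np.array([0,1.,0])
def panel(p,u,v,h):
    c=np.array([0,0,.08])+u*ex+v*ey+h*ez
    cy,sy=np.cos(p[2]),np.sin(p[2])
    return np.array([p[0]+cy*c[0]-sy*c[1],p[1]+sy*c[0]+cy*c[1],c[2]])
L=.095/np.cos(A)
def pts(p):
    out=[panel(p,s*L,t*.135,0) for s,t in((1,1),(1,-1),(-1,-1),(-1,1))]
    for k in range(6):
        a=np.radians(75-30*k); out.append(panel(p,p[3]+.063*np.cos(a),p[4]+.063*np.sin(a),0))
    out.append(panel(p,p[5],p[6],.013)); out.append(panel(p,p[7],p[8],.029))
    return out
E
cat > fit.py <<'E'
from h import *
def mp(l,sx,sy,ox,oy): return [((x+.5)/sx-.5+ox,(y+.5)/sy-.5+oy) for x,y in l]
top=np.array(mp([(67,130),(678,68),(725,482),(117,550)],5.7,5.4,310,170)+mp([(97,259),(140,164),(223,101),(327,90),(423,130),(485,214)],8,8,322,198)+mp([(580,185),(612,388)],5.7,5.4,310,170))
sc=np.array(mp([(688,157),(290,437),(38,322),(430,87),(530,134),(547,158),(533,190),(488,220),(424,240),(360,242),(293,334),(163,255)],4,4,160,180))
MT,MS=optics.camera_model("top"),optics.camera_model("scene")
def run(wt,ws):
    f=lambda p:np.r_[wt*(proj("top",pts(p),MT)-top).ravel(),ws*(proj("scene",pts(p),MS)-sc).ravel()]
    r=least_squares(f,[.6,0,.1,0,.06,.05,-.08,-.05,-.08],x_scale=.01,loss='soft_l1')
    print(r.x.round(4),"rms",np.sqrt(np.mean(r.fun**2))); return r.x
for w in((1,0),(0,1),(1,1)):
    p=run(*w)
    print("sel",panel(p,p[3],p[4],0).round(4),"start",panel(p,p[5],p[6],.013).round(4),"stop",panel(p,p[7],p[8],.029).round(4))
print((proj("top",pts(p),MT)-top).round(1).tolist()); print((proj("scene",pts(p),MS)-sc).round(1).tolist())
np.save("p.npy",p)
E
python3 fit.py
```

```text
[ 0.5857 -0.1215  0.1382 -0.0118  0.0541  0.0478 -0.0834 -0.0454 -0.0835] rms 0.12059359738831744
sel [ 0.5668 -0.0694  0.0776] start [ 0.6408 -0.198   0.1026] stop [ 0.5473 -0.211   0.099 ]
[ 0.5877 -0.1209  0.14   -0.0161  0.055   0.0518 -0.0903 -0.0391 -0.0901] rms 0.29811658782040146
sel [ 0.5644 -0.0686  0.0767] start [ 0.6479 -0.2035  0.1034] stop [ 0.5564 -0.2162  0.1003]
[ 0.5865 -0.121   0.1405 -0.0131  0.0538  0.0477 -0.0858 -0.0453 -0.0849] rms 0.6232393994848033
sel [ 0.5662 -0.0695  0.0773] start [ 0.642  -0.1997  0.1025] stop [ 0.5485 -0.212   0.099 ]
[[0.2, 0.0], [-0.7, -0.3], [-0.3, -0.5], [0.1, -0.4], [0.1, 0.2], [-0.0, 0.1], [0.1, 0.3], [0.0, 0.2], [-0.1, 0.4], [-0.2, 0.3], [0.7, -0.4], [0.4, -0.5]]
[[0.9, -1.0], [-0.6, 0.5], [-1.0, -0.4], [-0.5, -1.0], [0.1, 0.0], [0.3, 0.3], [0.1, 0.3], [0.1, 0.5], [0.1, 0.4], [0.4, 0.5], [-0.0, -2.2], [-0.2, -2.3]]
```

```bash
cat >> h.py <<'E'
from scipy.spatial.transform import Rotation as R
def pose():
    s=status.get_state(); q=s["ee_rot"]; return s["position"],R.from_quat([q[1],q[2],q[3],q[0]]).as_matrix()
def shift(target,yawworld):
    """tool-frame shift mm and yaw so tool x points at world angle yawworld"""
    x,M=pose(); d=M.T@(np.array(target)-x)*1000
    cur=np.arctan2(M[1,0],M[0,0]); dy=-((yawworld-cur+np.pi)%(2*np.pi)-np.pi)
    return d.round(1),round(dy,3)
def lev(p,phi,gap,r=.045,h=.016):
    """phi deg panel angle of lever (+ left), tool centre for contact with extra gap"""
    a=np.radians(phi);o=.0155+gap
    u=p[3]+r*np.cos(a)-o*np.sin(a); v=p[4]+r*np.sin(a)+o*np.cos(a)
    d=panel(p,p[3]+np.cos(a),p[4]+np.sin(a),0)-panel(p,p[3],p[4],0)
    return panel(p,u,v,h),np.arctan2(d[1],d[0])+np.pi/2
E
python3 - <<'E'
from h import *
p=np.load("p.npy")
for phi,g,up in((15,.016,.1),(15,.016,0),(15,0,0),(0,0,0),(-15,0,0),(-33,0,0)):
    t,y=lev(p,phi,g); t[2]+=up; print(phi,t.round(4),round(np.degrees(y),1),shift(t,y))
x,M=pose();print(M.round(3))
E
```

```text
15 [ 0.5913 -0.0235  0.2002] 113.4 (array([-559.5, -457.1,   22.2]), np.float64(0.792))
15 [ 0.5913 -0.0235  0.1002] 113.4 (array([-559.5, -457. ,  122.2]), np.float64(0.792))
15 [ 0.5975 -0.0382  0.1011] 113.4 (array([-570.6, -468.5,  121.4]), np.float64(0.792))
0 [ 0.6044 -0.0485  0.1022] 98.0 (array([-580.8, -475.5,  120.2]), np.float64(1.06))
-15 [ 0.6085 -0.0602  0.1027] 82.7 (array([-588.9, -485. ,  119.7]), np.float64(1.327))
-33 [ 0.6093 -0.075   0.1025] 64.5 (array([-595. , -498.5,  120. ]), np.float64(1.646))
[[-0.932  0.362 -0.001]
 [ 0.362  0.932 -0.002]
 [-0.    -0.002 -1.   ]]
```

>>> carry_out(motion=[{"xyz": [-20,-16,0],"yaw": 0.05},{"xyz": [-60,-48,0],"yaw": 0.12},{"xyz": [-100,-80,0],"yaw": 0.19},{"xyz": [-145,-118,0],"yaw": 0.26},{"xyz": [-190,-155,0],"yaw": 0.33},{"xyz": [-235,-192,0],"yaw": 0.4},{"xyz": [-280,-229,0],"yaw": 0.47},{"xyz": [-325,-266,0],"yaw": 0.54}], jaw=1, force=20)

```text
clock: 1.1
position: [0.4426, 0.2383, 0.2224]
ee_rot: [-0.0, 0.441, 0.898, 0.0]
ft_force: [1.7, 1.3, -0.7]
gripper_width: 0.0148
```

```bash
python3 - <<'E'
from h import *
p=np.load("p.npy"); print(pose()[0])
t,y=lev(p,15,.016); t[2]+=.1; print(shift(t,y))
E
```

```text
[0.44255564 0.23826898 0.2223515 ]
(array([-298.1,  -42.3,   22.1]), np.float64(0.25))
```

>>> carry_out(motion=[{"xyz": [-30,-4,2],"yaw": 0.04},{"xyz": [-75,-10,5],"yaw": 0.08},{"xyz": [-120,-17,9],"yaw": 0.12},{"xyz": [-165,-23,12],"yaw": 0.16},{"xyz": [-210,-30,16],"yaw": 0.2},{"xyz": [-255,-36,19],"yaw": 0.23},{"xyz": [-298,-42,22],"yaw": 0.25},{"xyz": [-298,-42,22],"yaw": 0.25}])

```text
clock: 2.1
position: [0.5922, -0.0245, 0.1996]
ee_rot: [0.0, 0.55, 0.835, -0.001]
ft_force: [-0.0, 0.2, 0.7]
gripper_width: 0.0003
```

```bash
python3 - <<'E'
from h import *
p=np.load("p.npy"); print(pose()[0],status.get_state()["gripper_width"])
t,y=lev(p,15,.016); print(shift(t,y))
w=optics.camera_model("wrist"); im=optics.capture("wrist")
for q in pts(p): 
    u=proj("wrist",q,w)[0]; cv2.circle(im,(int(u[0]),int(u[1])),4,(0,0,255),1)
# footprint of fingers
cv2.imwrite("pics/w1.png",im)
E
```

```text
[ 0.59216872 -0.0244528   0.19962658] 0.00033429059567507816
(array([ 1.4, -0.3, 99.4]), np.float64(-0.003))
```

View pics/w1.png

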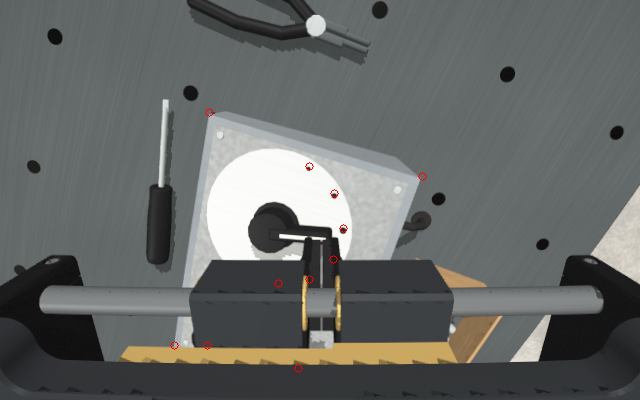

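```bash
python3 - <<'E'
from h import *
p=np.load("p.npy"); x,M=pose()
w=optics.camera_model("wrist"); im=cv2.imread("pics/w1.png")
print(proj("wrist",x,w))
t,y=lev(p,15,.016)
def dr(q,c):
    u=proj("wrist",q,w)[0]; print(c,u); cv2.circle(im,(int(u[0]),int(u[1])),3,c,-1)
dr(x,(0,255,0)); dr(t,(255,0,0)); a=np.radians(15)
for r in (.01,.05): dr(panel(p,p[3]+r*np.cos(a),p[4]+r*np.sin(a),.027),(0,0,255))
cv2.imwrite("pics/w2.png",cv2.resize(im[120:320,180:440],None,fx=3,fy=3))
E
```

```text
[[320.56226138 254.61238531]]
(0, 255, 0) [320.56226138 254.61238531]
(255, 0, 0) [319.58329741 200.72240503]
(0, 0, 255) [276.50293153 237.03788168]
(0, 0, 255) [322.4210478  241.07606261]
```

View pics/w2.png

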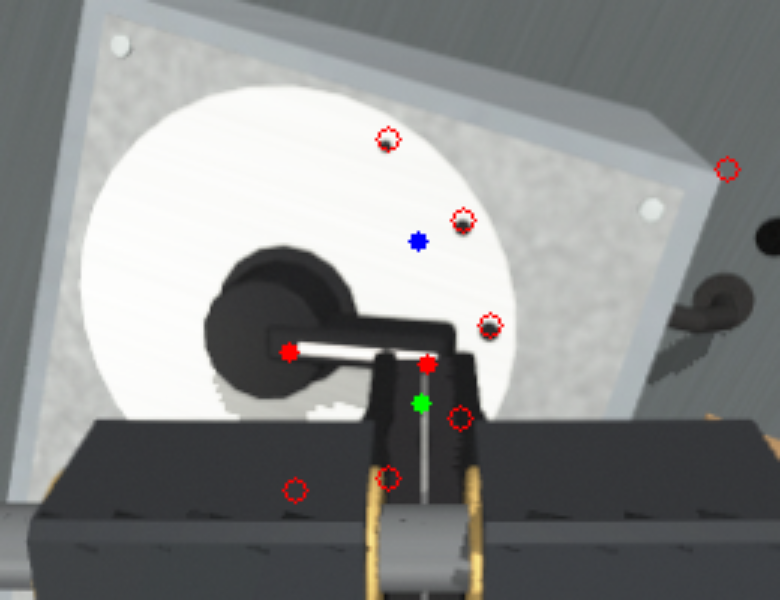

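>>> carry_out(motion=[{"xyz": [1,0,15],"yaw": 0},{"xyz": [2,0,40],"yaw": 0},{"xyz": [2,0,65],"yaw": 0},{"xyz": [2,0,85],"yaw": 0},{"xyz": [2,0,95],"yaw": 0},{"xyz": [2,0,99],"yaw": 0},{"xyz": [2,0,99],"yaw": 0},{"xyz": [2,0,99],"yaw": 0}])

```text
clock: 3.15
position: [0.5915, -0.0192, 0.1024]
ee_rot: [0.001, 0.548, 0.836, 0.001]
ft_force: [0.7, -0.6, 0.5]
gripper_width: 0.0006
```

```bash
python3 - <<'E'
from h import *
p=np.load("p.npy"); print(pose()[0])
for phi in (15,10,5,0,-5,-10,-15,-20,-25,-30,-35):
    t,y=lev(p,phi,0); print(phi,shift(t,y))
cv2.imwrite("pics/w3.png",optics.capture("wrist"))
E
```

```text
[ 0.59146555 -0.01923959  0.10241846]
15 (array([-19.8,  -2.1,   1.3]), np.float64(0.002))
10 (array([-23.8,  -1. ,   0.9]), np.float64(0.091))
5 (array([-27.8,  -0.2,   0.5]), np.float64(0.18))
0 (array([-32. ,   0.2,   0.2]), np.float64(0.269))
-5 (array([-36.1,   0.3,  -0. ]), np.float64(0.359))
-10 (array([-40.2,  -0.1,  -0.2]), np.float64(0.448))
-15 (array([-44.3,  -0.7,  -0.3]), np.float64(0.537))
-20 (array([-48.4,  -1.7,  -0.3]), np.float64(0.626))
-25 (array([-52.3,  -3. ,  -0.3]), np.float64(0.714))
-30 (array([-56.1,  -4.7,  -0.1]), np.float64(0.802))
-35 (array([-59.7,  -6.7,   0.1]), np.float64(0.891))
```

View pics/w3.png

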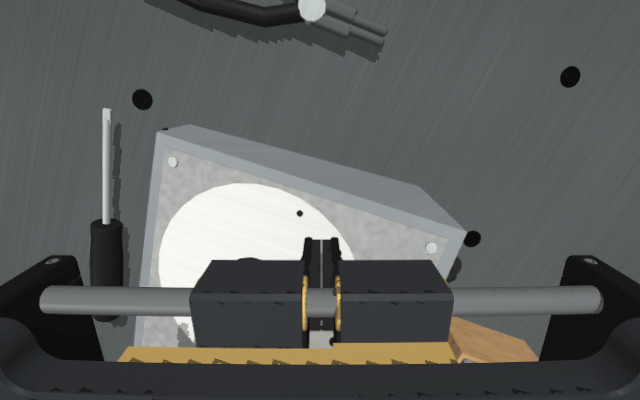

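>>> carry_out(motion=[{"xyz": [-10,-1,1],"yaw": 0.0},{"xyz": [-17,-2,1],"yaw": 0.0},{"xyz": [-20,-2,1],"yaw": 0.0},{"xyz": [-24,-1,1],"yaw": 0.09},{"xyz": [-28,0,1],"yaw": 0.18},{"xyz": [-31,0,0],"yaw": 0.25},{"xyz": [-33,0,0],"yaw": 0.3},{"xyz": [-35,0,0],"yaw": 0.33}])

```text
clock: 4.2
position: [0.6049, -0.0517, 0.1015]
ee_rot: [0.0, 0.679, 0.734, -0.0]
ft_force: [0.5, 0.8, -0.0]
gripper_width: 0.0005
```

```bash
python3 - <<'E'
from h import *
p=np.load("p.npy"); s=status.get_state();print(pose()[0],s["ft_force"].round(2))
for phi in (0,-5,-10,-15,-20,-25,-30,-33,-35):
    t,y=lev(p,phi,0); print(phi,shift(t,y))
im=optics.capture("top")
cv2.imwrite("pics/t2.png",cv2.resize(im[150:290,290:450],None,fx=4,fy=4,interpolation=cv2.INTER_CUBIC))
im=optics.capture("scene")
cv2.imwrite("pics/s2.png",cv2.resize(im[150:310,160:350],None,fx=4,fy=3.7,interpolation=cv2.INTER_CUBIC))
E
```

```text
[ 0.60487167 -0.05173649  0.10152906] [ 0.55  0.83 -0.02]
0 (array([ 3.3, -0.2, -0.7]), np.float64(-0.062))
-5 (array([-0.6,  1.2, -0.9]), np.float64(0.027))
-10 (array([-4.6,  2.2, -1.1]), np.float64(0.117))
-15 (array([-8.7,  2.9, -1.2]), np.float64(0.206))
-20 (array([-12.8,   3.3,  -1.2]), np.float64(0.294))
-25 (array([-17. ,   3.3,  -1.2]), np.float64(0.383))
-30 (array([-21.1,   3. ,  -1. ]), np.float64(0.471))
-33 (array([-23.6,   2.6,  -0.9]), np.float64(0.524))
-35 (array([-25.2,   2.3,  -0.8]), np.float64(0.559))
```

View pics/t2.png

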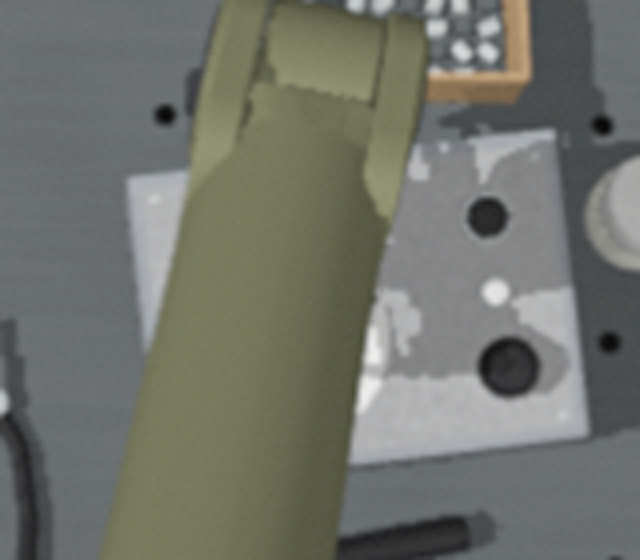

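View pics/s2.png

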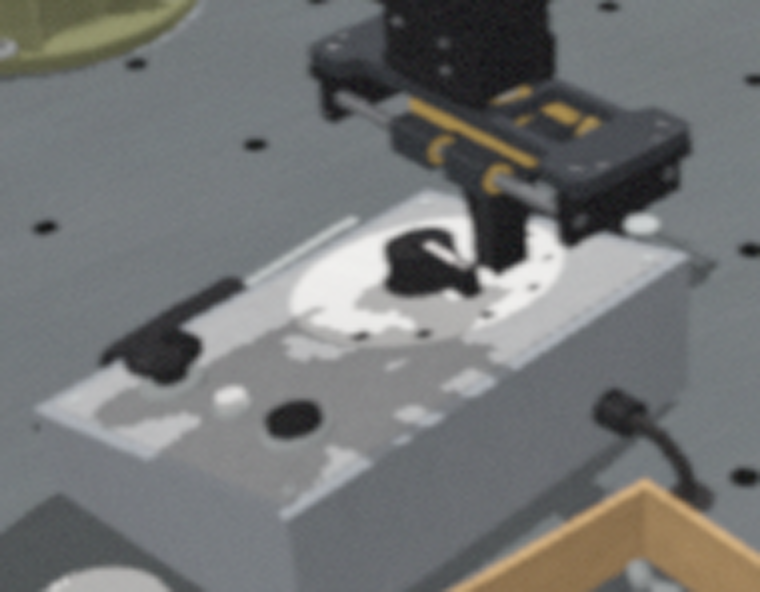

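>>> carry_out(motion=[{"xyz": [-5,2,-1],"yaw": 0.12},{"xyz": [-9,3,-1],"yaw": 0.2},{"xyz": [-13,3,-1],"yaw": 0.29},{"xyz": [-16,3,-1],"yaw": 0.36},{"xyz": [-19,3,-1],"yaw": 0.43},{"xyz": [-21,3,-1],"yaw": 0.47},{"xyz": [-23,3,-1],"yaw": 0.5},{"xyz": [-24,3,-1],"yaw": 0.52}])

```text
clock: 5.3
position: [0.6095, -0.0756, 0.1025]
ee_rot: [0.0, 0.845, 0.535, -0.0]
ft_force: [0.0, 0.3, 1.0]
gripper_width: 0.0004
```

```bash
python3 - <<'E'
from h import *
p=np.load("p.npy"); s=status.get_state();print(pose()[0],s["ft_force"].round(2))
for phi in (-25,-30,-33,-35):
    t,y=lev(p,phi,0); print(phi,shift(t,y))
im=optics.capture("scene")
cv2.imwrite("pics/s3.png",cv2.resize(im[150:310,160:350],None,fx=4,fy=3.7,interpolation=cv2.INTER_CUBIC))
E
```

```text
[ 0.60946415 -0.07557083  0.10254395] [0.03 0.28 1.01]
-25 (array([ 6.5, -3. , -0.2]), np.float64(-0.137))
-30 (array([ 2.7, -1.3, -0. ]), np.float64(-0.049))
-33 (array([ 0.4, -0.4,  0.1]), np.float64(0.004))
-35 (array([-1.2,  0.2,  0.2]), np.float64(0.039))
```

View pics/s3.png

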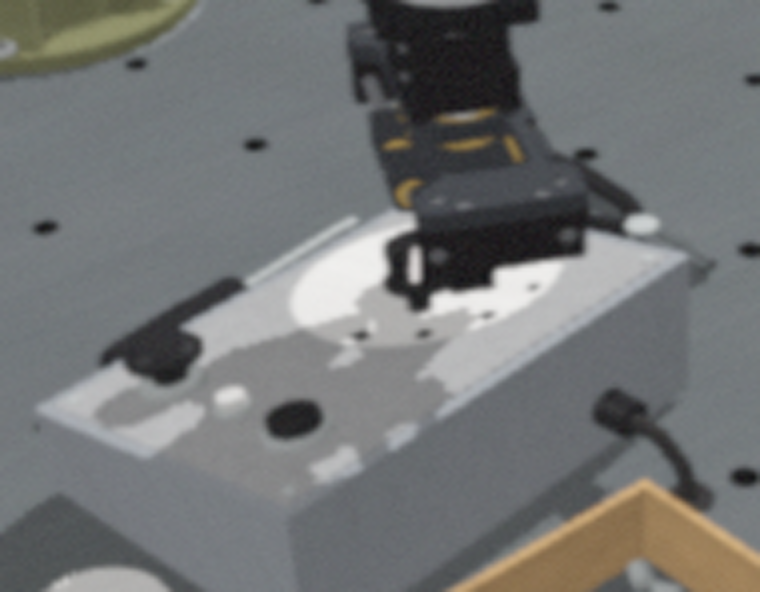

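>>> carry_out(motion=[{"xyz": [4,0,0],"yaw": 0},{"xyz": [8,0,-5],"yaw": 0},{"xyz": [8,0,-25],"yaw": 0},{"xyz": [8,0,-55],"yaw": 0},{"xyz": [8,0,-85],"yaw": 0},{"xyz": [8,0,-100],"yaw": 0},{"xyz": [8,0,-105],"yaw": 0},{"xyz": [8,0,-105],"yaw": 0}])

```text
clock: 6.35
position: [0.6129, -0.0676, 0.2072]
ee_rot: [-0.0, 0.844, 0.536, -0.0]
ft_force: [0.3, 0.7, 0.7]
gripper_width: 0.0007
```

```bash
python3 - <<'E'
from h import *
p=np.load("p.npy"); print(pose()[0])
w=optics.camera_model("wrist"); im=optics.capture("wrist")
for q in pts(p): 
    u=proj("wrist",q,w)[0]; cv2.circle(im,(int(u[0]),int(u[1])),4,(0,0,255),1)
for r in (.01,.05): 
    a=np.radians(-45); u=proj("wrist",panel(p,p[3]+r*np.cos(a),p[4]+r*np.sin(a),.027),w)[0]; cv2.circle(im,(int(u[0]),int(u[1])),2,(0,255,0),-1)
cv2.imwrite("pics/w4.png",im)
im=optics.capture("scene")
cv2.imwrite("pics/s4.png",cv2.resize(im[150:310,160:350],None,fx=4,fy=3.7,interpolation=cv2.INTER_CUBIC))
# start press: tool x at 98deg-ish vs now
x,M=pose(); print(np.degrees(np.arctan2(M[1,0],M[0,0])))
b=panel(p,p[5],p[6],.013); print(b)
E
```

```text
[ 0.61286062 -0.06760191  0.20722212]
64.7967712594654
[ 0.64198713 -0.1997412   0.10253757]
```

View pics/w4.png

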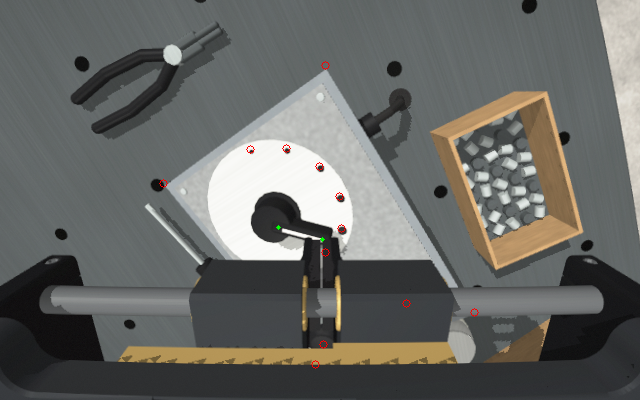

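View pics/s4.png

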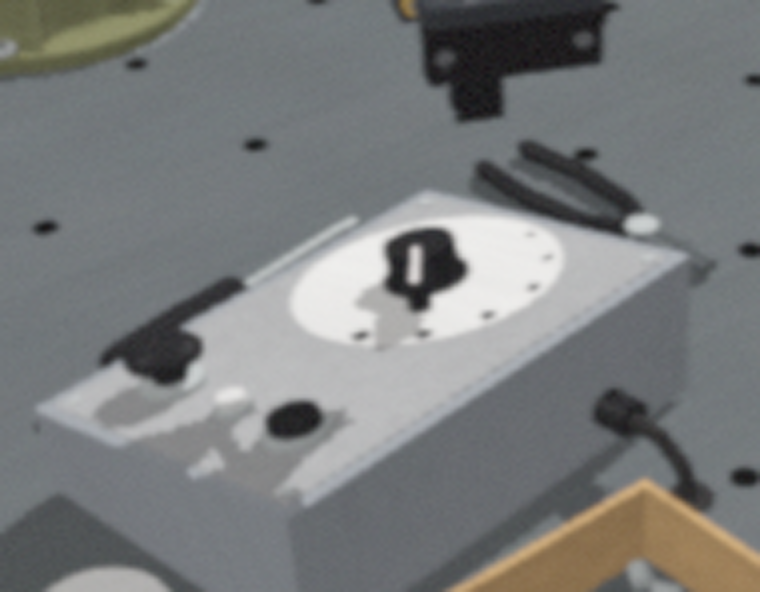

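```bash
python3 - <<'E'
from h import *
p=np.load("p.npy")
t=panel(p,p[5]-.008,p[6],.013); t[2]=.150
print(t,shift(t,p[2]+np.pi/2))
E
```

```text
[ 0.63423583 -0.20083716  0.15      ] (array([-111.3,   76.6,   56.4]), np.float64(-0.58))
```

>>> carry_out(motion=[{"xyz": [-18,12,0],"yaw": -0.1},{"xyz": [-40,27,0],"yaw": -0.2},{"xyz": [-65,44,5],"yaw": -0.3},{"xyz": [-90,62,15],"yaw": -0.4},{"xyz": [-107,74,30],"yaw": -0.5},{"xyz": [-111,77,45],"yaw": -0.56},{"xyz": [-111,77,54],"yaw": -0.58},{"xyz": [-111,77,56],"yaw": -0.58}])

```text
clock: 7.45
position: [0.635, -0.2001, 0.1503]
ee_rot: [-0.001, 0.656, 0.755, -0.0]
ft_force: [0.1, 0.3, 0.7]
gripper_width: 0.0003
```

```bash
python3 - <<'E'
from h import *
p=np.load("p.npy")
t=panel(p,p[5]-.008,p[6],.013);c=panel(p,p[5]+.007,p[6],.013)
print(pose()[0],t,c[2],shift(t,p[2]+np.pi/2),status.get_state()["ft_force"].round(2))
im=optics.capture("scene")
cv2.imwrite("pics/s5.png",cv2.resize(im[150:310,160:350],None,fx=4,fy=3.7,interpolation=cv2.INTER_CUBIC))
im=optics.capture("top")
cv2.imwrite("pics/t5.png",cv2.resize(im[150:290,290:450],None,fx=4,fy=4,interpolation=cv2.INTER_CUBIC))
E
```

```text
[ 0.63498079 -0.200081    0.15029209] [ 0.63423583 -0.20083716  0.10088949] 0.10397964346051902 (array([-0.7, -0.8, 49.4]), np.float64(-0.001)) [0.06 0.31 0.7 ]
```

View pics/s5.png

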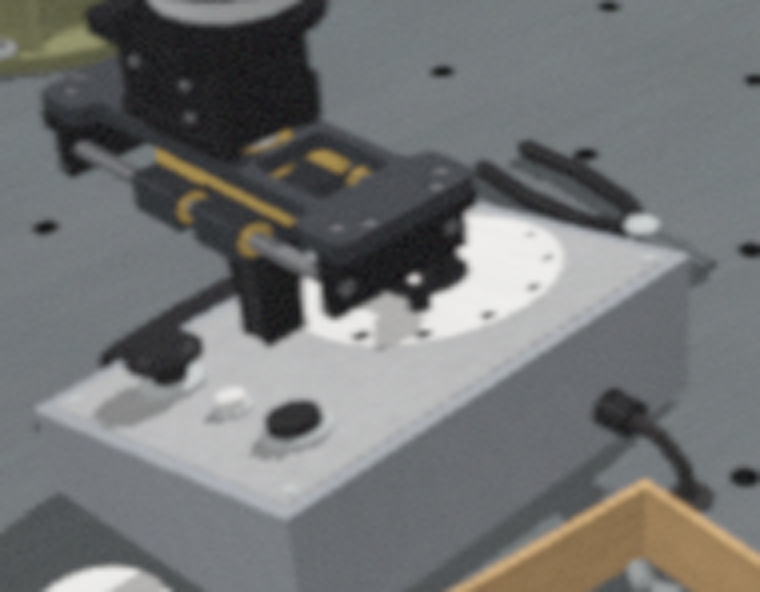

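View pics/t5.png

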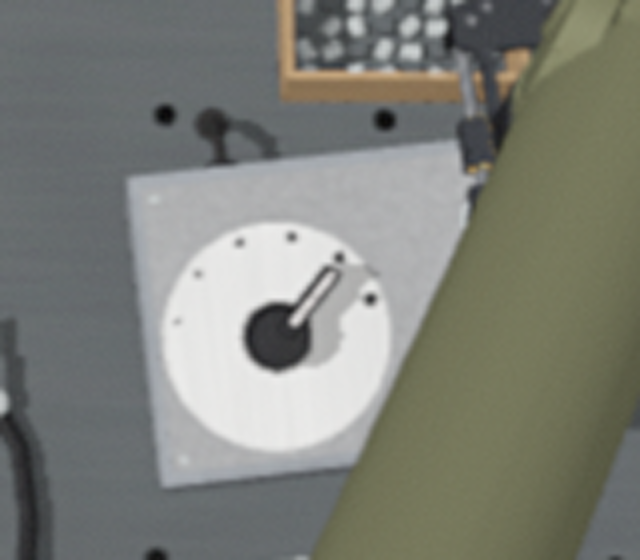

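>>> carry_out(motion=[{"xyz": [-1,0,12],"yaw": 0},{"xyz": [-1,0,25],"yaw": 0},{"xyz": [-1,0,35],"yaw": 0},{"xyz": [-1,0,40],"yaw": 0},{"xyz": [-1,0,42],"yaw": 0},{"xyz": [-1,0,42],"yaw": 0}])

```text
clock: 8.3
position: [0.6358, -0.202, 0.1097]
ee_rot: [0.0, 0.656, 0.755, 0.0]
ft_force: [-0.6, 0.1, 0.9]
gripper_width: 0.0004
```

```bash
python3 - <<'E'
from h import *
print(pose()[0],status.get_state()["ft_force"].round(2))
im=optics.capture("scene")
cv2.imwrite("pics/s6.png",cv2.resize(im[200:300,170:300],None,fx=6,fy=6,interpolation=cv2.INTER_CUBIC))
E
```

```text
[ 0.63576035 -0.20203924  0.10971337] [-0.64  0.06  0.87]
```

View pics/s6.png

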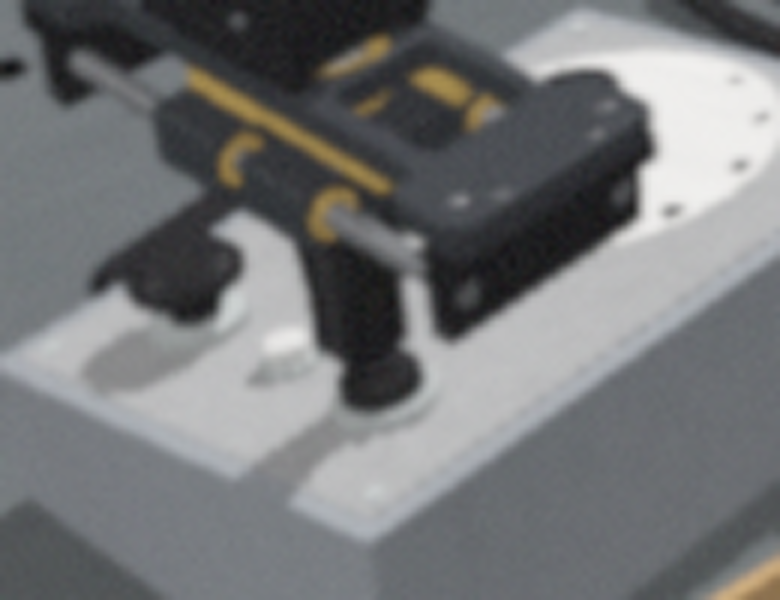

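>>> carry_out(motion=[{"xyz": [1,3,2],"yaw": 0},{"xyz": [1,3,4],"yaw": 0},{"xyz": [1,3,5],"yaw": 0},{"xyz": [1,3,6],"yaw": 0},{"xyz": [1,3,7],"yaw": 0},{"xyz": [1,3,7],"yaw": 0}])

```text
clock: 9.1
position: [0.6386, -0.2005, 0.1028]
ee_rot: [0.0, 0.656, 0.755, 0.0]
ft_force: [-0.4, 0.9, 1.5]
gripper_width: 0.0005
```

>>> carry_out(motion=[{"xyz": [0,0,1],"yaw": 0},{"xyz": [0,0,2],"yaw": 0},{"xyz": [0,0,3],"yaw": 0},{"xyz": [0,0,3],"yaw": 0}])

```text
clock: 9.6
position: [0.6392, -0.2004, 0.1]
ee_rot: [0.001, 0.656, 0.755, 0.0]
ft_force: [1.9, 1.1, 4.3]
gripper_width: 0.0003
```

>>> carry_out(motion=[{"xyz": [0,0,1],"yaw": 0},{"xyz": [0,0,2],"yaw": 0},{"xyz": [0,0,2],"yaw": 0}])

```text
clock: 9.98
position: [0.6393, -0.2005, 0.0988]
ee_rot: [0.001, 0.656, 0.755, 0.001]
ft_force: [1.3, 1.4, 9.1]
gripper_width: 0.0003
```

>>> carry_out(motion=[{"xyz": [0,0,1],"yaw": 0},{"xyz": [0,0,1],"yaw": 0},{"xyz": [0,0,1],"yaw": 0}])

```text
clock: 10.35
position: [0.6394, -0.2005, 0.0986]
ee_rot: [0.001, 0.656, 0.755, 0.001]
ft_force: [-1.3, 2.8, 11.3]
gripper_width: 0.0009
```

```bash
python3 - <<'E'
from h import *
print(pose()[0],status.get_state()["ft_force"].round(2))
im=optics.capture("scene")
cv2.imwrite("pics/s7.png",cv2.resize(im[200:300,170:300],None,fx=6,fy=6,interpolation=cv2.INTER_CUBIC))
E
```

```text
[ 0.63943237 -0.20046898  0.09863828] [-1.34  2.81 11.29]
```

View pics/s7.png

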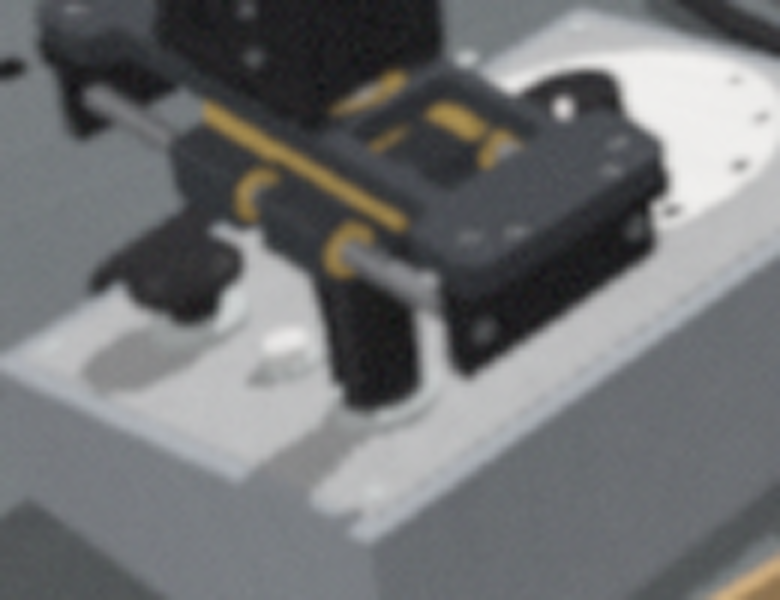

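>>> carry_out(motion=[{"xyz": [0,0,-6],"yaw": 0},{"xyz": [0,0,-15],"yaw": 0},{"xyz": [0,0,-35],"yaw": 0},{"xyz": [0,0,-65],"yaw": 0},{"xyz": [0,0,-100],"yaw": 0},{"xyz": [0,0,-125],"yaw": 0},{"xyz": [0,0,-130],"yaw": 0},{"xyz": [0,0,-130],"yaw": 0}])

```text
clock: 11.4
position: [0.6381, -0.2006, 0.2263]
ee_rot: [-0.0, 0.656, 0.755, -0.0]
ft_force: [0.2, -0.7, -0.7]
gripper_width: 0.0002
```

```bash
python3 - <<'E'
from h import *
print(pose()[0],status.get_state()["ft_force"].round(2))
im=optics.capture("scene"); a=cv2.imread("pics/scene0.png")
cv2.imwrite("pics/s8.png",np.hstack([cv2.resize(x[180:290,165:345],None,fx=2.2*1,fy=2.2,interpolation=cv2.INTER_CUBIC) for x in (a,im)]))
im=optics.capture("top")
cv2.imwrite("pics/t8.png",cv2.resize(im[150:290,290:450],None,fx=4,fy=4,interpolation=cv2.INTER_CUBIC))
E
```

```text
[ 0.63810349 -0.20057786  0.22628236] [ 0.2  -0.66 -0.67]
```

View pics/s8.png

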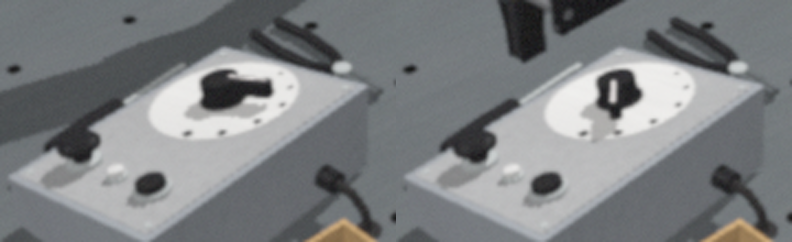

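View pics/t8.png

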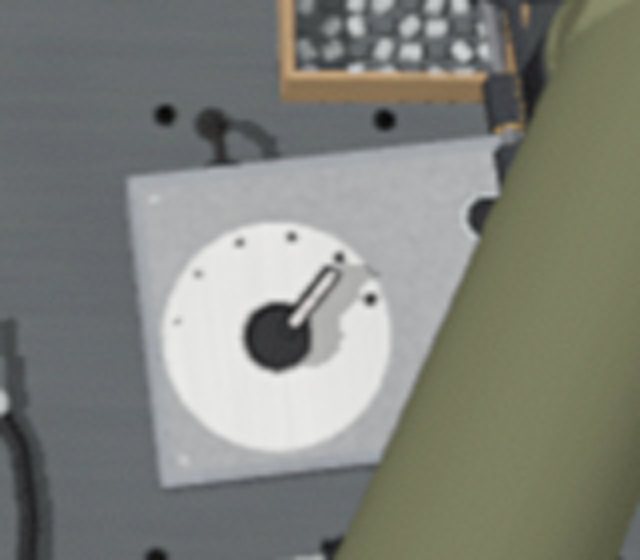

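The lever points at dot 5, the start button is out again, the desk has not moved, and the arm is clear of everything.

```bash
python3 -c "
from station import job
print(job.sign_off())"
```

```text
the job is handed in; nothing more can be done
None
```

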